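Clamp the culture dish and hold the spring calliper at 20 mm over it

TASK

Check the culture dish against the 20 mm limit. First secure the dish in its reading stand: press the thumb pad of the raised hold-down frame until the side catch holds the frame down by itself, and take your hand off it. Then pick up the spring bow calliper by its ribbed finger grips, squeeze it until its tips stand 20 mm apart (pointer on the one long line of its scale) and carry it level over the dish, its two tips either side of the paper disc in the dish's middle and within 4 cm above the lid, touching neither dish nor stand and leaving the other things where they are; finish there while still holding the calliper, hand and gap kept steady at that mark.

Things in the scene. Friction and masses are not known exactly. Their poses are not given: they have to be found in the camera images.
- stand: Dish reading stand, fixed: painted grey block 132 (x) x 104 (y) x 20 mm, a round seat 3 mm deep in its top. Origin under the middle; x points to the frame's hinge (at x 56 mm, z 36 mm), so the thumb pad is on the -x side. The frame is two 10 mm wide aluminium bars at y +-31 mm with a crossbar in front, 5 mm thick; latched it lies level, its top about 39 mm above the bench.
- catch (a joint): Angle (rad) by which the steel spring catch is pushed outward; 0 = at rest or hooked over the frame's pin. It stands at the stand's right side (x -18 mm, y -56 mm in its frame); its release lip (y to -67 mm, 50 mm above the bench) is the highest point when the frame is down. Leave it alone: pressing it outward frees the frame.
- hold_down (a joint): Angle of the hold-down frame, rad: 0 = raised 20 degrees (its spring keeps it there), 0.34 = down, level, held by the catch; 0.385 = stop. Push it past 0.36 for the catch to snap over its pin; let go, it rises back to about 0.34 and stays. The push at the pad grows from about 3 N to 7 N.
- thumb_pad (a point): Middle of the top of the ribbed black rubber thumb pad, 24 x 30 mm, at the free front end of the frame, 121 mm from the hinge line. About 81 mm above the bench when raised, 41 mm when latched; going down it moves on an arc about the hinge, ending 65 mm in front (-x of the stand) of the dish's middle.
- dish: Round flat culture dish with lid, 62 mm across and 14 mm high, loose in the seat of the stand; origin at the centre of its underside, 17 mm above the bench. Under the clear lid a 6 mm paper disc marks its middle, in a darker ring 20 mm across.
- calliper: Spring bow calliper (large sprung tweezers), steel, 45 to 75 g, lying flat. Origin under the middle between its finger grips; x along the midline to the two pointed tips (x 73 mm), y to the left leg, z up. The legs turn about a pin at x -78 mm; the bow ring reaches to x -113 mm. Its scale plate lies across the legs at x 31 to 43 mm: a line per 4 mm of tip gap, that for 20 mm long and thick.
- grip_left (a point): Middle of the outer face of the left leg's ribbed finger grip, 50 mm long (calliper x -25 to 25 mm), 13 mm high (z 0 to 13 mm). Take the calliper across both grips, fingers closing along its y. Across the outer faces it is 34.6 mm wide when free and 22 mm at 20 mm tip gap: the tips close 1.9 times as far as the grips. Spring force on each finger: 0 N free, 9 N at the mark.
- grip_right (a point): The same point on the right leg (calliper y < 0).
- leg_left (a joint): How far the left leg has been squeezed inward, rad: 0 = free (tips 44 mm apart), 0.080 = tips 20 mm apart, 0.13 = stop (tips 5 mm apart). The right leg mirrors it. Tip gap in mm is about 44 - 300 x value.
- tip_left (a point): Inner side of the point of the left leg (y > 0 in the calliper's frame), 6.5 mm above the calliper's underside.
- tip_right (a point): Inner side of the point of the right leg; the tip gap is its distance from tip_left.
- gap_mid (a point): Point midway between the two tips: in the calliper's frame 73 mm ahead of the origin on the midline, 6.5 mm above the underside.
- spare_dish: Bystander: clear empty culture dish, 62 mm across, 14 mm high, with another one stacked on it.
- spare_dish_2: Bystander: filled dish, 60 mm across, stacked on spare_dish.
- oil: Bystander: small brown dropper bottle, 29 mm across, 92 mm tall, standing.
- seat (a point): Centre of the seat floor of the stand, 17 mm above the bench; the dish's origin rests here.
There are look-alikes about, which are no part of the job. What is shaped like the stand but orange is not meant.

How it is judged:
By the outcome, as a careful person would: the job done as asked, in the order asked, and still so for the second after the job is handed in, while the arm keeps its last pose, push and grip.
It also fails if it takes over 54 s, if anything falls off the work surface, if the arm or the gripper's body presses on something with over 40 N, if the wrist force passes 120 N, or if a joint passes its speed limit or range.

ROBOT

A 7-joint arm with a two-finger parallel gripper is mounted at the origin on the work surface; the furniture and walls round the work are solid. World frame = base frame: x ahead of the robot, y to its left, z up, the work surface at z = 0. Lengths are in m, angles in rad, forces in N, time in s.
With the tool pointing down it reaches from about 0.4 to 0.75 m from the base axis. Payload 19.5 kg.
Tool frame: the origin (TCP) lies midway between the tips of the shut fingers; the grasp point (between the pads) lies 19 mm behind it; z points along the fingers, y is the line along which they close (so a half turn about z gives the same grasp; the last joint's range is limited). The gripper opens to 85 mm and grips with 20 to 120 N. Pads are 22 mm wide; open, the fingers measure 114 mm over their backs; the gripper's body (76 mm by 85 mm) begins 54 mm behind the grasp point. The pads swing forward as they close: fully open they stand 13 mm farther back than shut.
Start: joints at [1.068, 0.707, -0.028, 1.485, 0.022, 0.951, -0.075], TCP at [0.256, -0.515, 0.231] pointing down, gripper open.
Joint ranges: [-2.71, 2.71], [-0.32, 2.16], [-1.57, 1.52], [0, 2.45], [-1.46, 4.6], [0, 2.02], [-2.83, 2.83]. Speed limits (rad/s): [1.89, 1.89, 2.57, 2.57, 3.01, 3.01, 3.01].

INTERFACE

Orientations are given as a unit quaternion [w, x, y, z].
In Python, from cell import * gives the robot as it stands. Calls block until the motion is done:
- move_pose(position, orientation): joint-space move of the TCP to a pose.
- servo_line(position, vel=0.15, frame=None, force_limit=None): straight line of the TCP; frame=None keeps the orientation; vel is the mean speed in m/s. With force_limit (N) it stops when the force on the tool has changed by that much, and returns True; else False.
- set_joints(angles): joint-space move.
- open_jaws() and clamp(squeeze=None): open the fingers fully, or close them until they stop; squeeze is the grip in N (None keeps the last).
- dwell(seconds).
- ik(position, orientation): joint angles nearest the present ones, or None.
- read_state(): the state.
- camera(name): name is "side" or "top"; returns the picture (384x512x3 uint8, red, green, blue); there is no depth.
- calibration(name): a dict with "fx", "fy", "cx", "cy" (pixels), "k1" (the pictures are not rectified: a ray, as slopes to the right and down, at radius r is drawn at 1 + k1 r^2 times it, then the intrinsics apply), "pose" (4x4, takes a point from camera to world coordinates). Camera axes: x right, y up, looking along -z (the intrinsics and any distortion apply to the point x, -y, -z); pixel columns grow to the right and rows downward; lengths in m; the calibration is good to about 2 mm. A picture is of the moment at which its call begins. calibration takes no time and is no camera call.
A pose or a line that the arm cannot do raises Unreachable and nothing moves.
- job_done(): hands the job in; it is judged then, once.
Trained networks look in the newest picture that a camera, given by its name, has taken for a name from the list of things; names that differ only in an ending like _2 or _b are one class to them, and where a whole thing is asked for, a point or a joint stands for the part that bears it (a point fixed in the world has none). Each returns a list of dicts, best first, with "p" (0 to 1); they miss things now and then, are a little off and sometimes report something else, mostly with a low value. They report only what shows in the picture. A call takes as long as a camera call. They do not tell look-alikes from the thing itself.
- regions_of(label, camera): "region" (384x512 bool, what is visible of it) and "rect" ([left, top, right, bottom] in pixels, round what is visible of it).
- spot_point(label, camera): "at" ([column, row] in pixels: a listed point, or the origin of a listed thing).
The state is a dict: "time": time; "joint_positions": joint angles; "joint_velocities": joint speeds; "tau": joint torques, N m; "tool_pos": TCP position; "ee_rot": TCP orientation; "contact_force": force on the tool from outside, world axes, zero at the start; "ft_torque": the same for the moment, N m; "width": finger opening in m; "grip_force": force on a finger pad.
Only numpy, scipy, OpenCV 4.12 (cv2) and the standard library are available. Lean on these libraries where they do the work, as an engineer would, in place of code of your own. Each camera call takes 0.05 s, during which the arm holds its last target. There are 200 camera calls.

## Working session

There is one attempt and no reset: what is moved stays moved. The work goes in short steps, each a Python script; the robot and the scene stay as the last script left them, time stands still between calls to the robot, and variables do not carry over. Pictures are saved under pics/ and viewed, at most 10 in all, crops included, and the job is handed in when it is done.

```bash
ls; mkdir -p pics; cat > h.py <<'E'
from cell import *
import numpy as np, cv2
def ray(cam,px):
    c=calibration(cam); P=np.array(c["pose"])
    d=np.array([(px[0]-c["cx"])/c["fx"],(px[1]-c["cy"])/c["fy"]]); u=d.copy()
    for _ in range(20): u=d/(1+c["k1"]*(u@u))
    v=P[:3,:3]@np.array([u[0],-u[1],-1]); return P[:3,3],v
def at_z(cam,px,z):
    o,v=ray(cam,px); return o+v*(z-o[2])/v[2]
def proj(cam,p):
    c=calibration(cam); P=np.array(c["pose"]); q=P[:3,:3].T@(np.array(p)-P[:3,3])
    u=np.array([q[0],-q[1]])/-q[2]; u=u*(1+c["k1"]*(u@u)); return np.array([c["fx"]*u[0]+c["cx"],c["fy"]*u[1]+c["cy"]])
def tri(p1,p2):
    (a,u),(b,v)=ray("top",p1),ray("side",p2); u=u/np.linalg.norm(u);v=v/np.linalg.norm(v)
    s=np.linalg.lstsq(np.c_[u,-v],b-a,rcond=None)[0]; x,y=a+s[0]*u,b+s[1]*v
    return (x+y)/2,np.linalg.norm(x-y)
E
python3 - <<'E'
from h import *
for c in("top","side"):
    im=camera(c); cv2.imwrite(f"pics/{c}0.png",cv2.resize(im[:,:,::-1],(800,600),interpolation=cv2.INTER_CUBIC)); cv2.imwrite(f"pics/{c}raw.png",im[:,:,::-1])
    k=calibration(c); print(c,k["fx"],k["k1"],np.round(k["pose"],3).tolist())
    for l,z in (("stand",0),("thumb_pad",.081),("dish",.017),("calliper",0),("grip_left",.0065),("grip_right",.0065),("tip_left",.0065),("tip_right",.0065),("spare_dish",0),("oil",0)):
        print(l,[(round(d["p"],2),np.round(d["at"]).tolist(),np.round(at_z(c,d["at"],z)[:2],3).tolist()) for d in spot_point(l,c)[:4]])
print(read_state()["time"],read_state()["ee_rot"])
E
```

```text
pics
top 473.55672865744566 -0.023660377110854895 [[0.09, 0.976, -0.2, 0.252], [-0.996, 0.088, -0.019, -0.198], [-0.001, 0.201, 0.98, 1.395], [0.0, 0.0, 0.0, 1.0]]
stand [(0.8, [158.0, 238.0], [0.376, 0.098]), (0.65, [278.0, 206.0], [0.505, -0.246]), (0.56, [314.0, 160.0], [0.656, -0.344])]
thumb_pad [(0.94, [273.0, 222.0], [0.445, -0.232]), (0.7, [151.0, 256.0], [0.319, 0.096]), (0.44, [179.0, 176.0], [0.551, 0.044])]
dish [(0.85, [277.0, 205.0], [0.506, -0.242])]
calliper [(0.57, [337.0, 220.0], [0.478, -0.424])]
grip_left [(0.49, [334.0, 216.0], [0.489, -0.415])]
grip_right [(0.38, [345.0, 225.0], [0.465, -0.447])]
tip_left [(0.53, [340.0, 193.0], [0.559, -0.428])]
tip_right [(0.25, [338.0, 195.0], [0.553, -0.423])]
spare_dish [(0.83, [180.0, 173.0], [0.579, 0.059])]
oil [(0.66, [313.0, 157.0], [0.665, -0.342]), (0.51, [275.0, 205.0], [0.508, -0.236])]
side 441.2179325497463 -0.12039669858493707 [[1.0, -0.003, -0.029, 0.466], [-0.026, 0.346, -0.938, -1.211], [0.013, 0.938, 0.346, 0.479], [0.0, 0.0, 0.0, 1.0]]
stand [(0.61, [215.0, 193.0], [0.371, 0.127]), (0.6, [265.0, 244.0], [0.515, -0.238])]
thumb_pad [(0.95, [235.0, 212.0], [0.443, -0.228]), (0.73, [196.0, 174.0], [0.319, 0.081])]
dish [(0.67, [262.0, 239.0], [0.509, -0.245])]
calliper [(0.98, [247.0, 281.0], [0.471, -0.413])]
grip_left [(0.69, [250.0, 279.0], [0.478, -0.416])]
grip_right [(0.85, [247.0, 286.0], [0.471, -0.443]), (0.75, [259.0, 236.0], [0.501, -0.21])]
tip_left [(0.74, [283.0, 280.0], [0.546, -0.421])]
tip_right [(0.8, [279.0, 291.0], [0.534, -0.464])]
spare_dish [(0.64, [278.0, 199.0], [0.571, 0.08]), (0.63, [281.0, 197.0], [0.58, 0.095])]
oil [(0.72, [329.0, 265.0], [0.655, -0.346])]
1.1 [-5.05250880e-05  9.73573546e-01  2.28373700e-01 -1.64782245e-05]
```

View pics/top0.png

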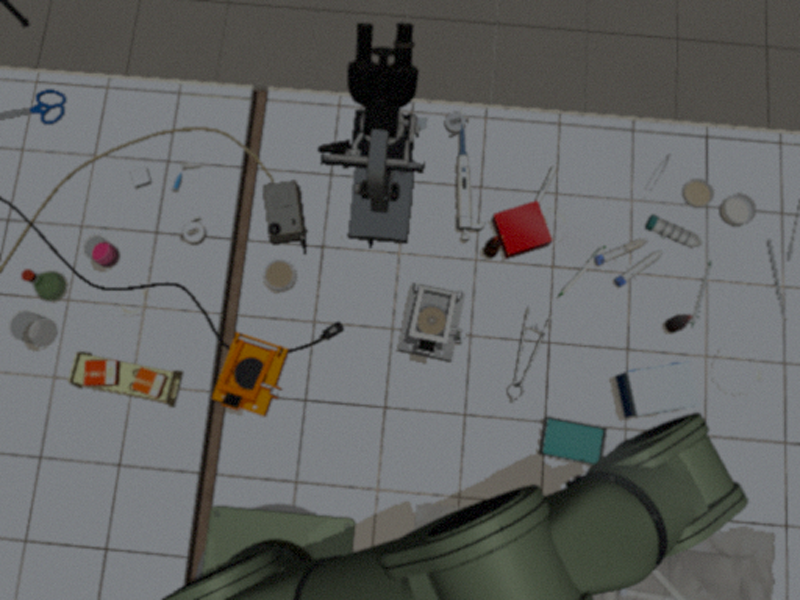

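View pics/side0.png

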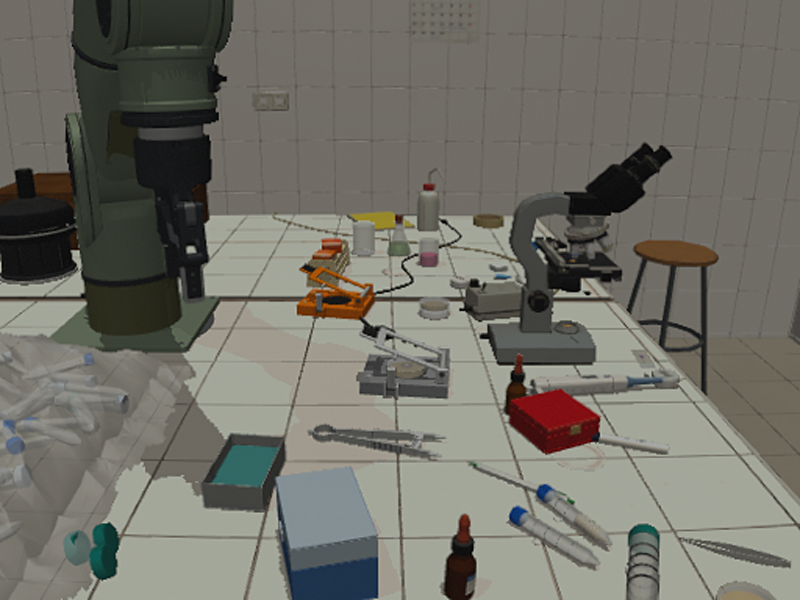

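```bash
python3 - <<'E'
import cv2,numpy as np
t=cv2.imread("pics/topraw.png");s=cv2.imread("pics/sideraw.png")
a=cv2.resize(t[165:265,250:365],(690,600),interpolation=cv2.INTER_CUBIC)
cv2.imwrite("pics/tcrop.png",a)
b=cv2.resize(s[195:305,200:345],(790,599),interpolation=cv2.INTER_CUBIC)
cv2.imwrite("pics/scrop.png",b)
E
```

```text
(no output)
```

View pics/tcrop.png

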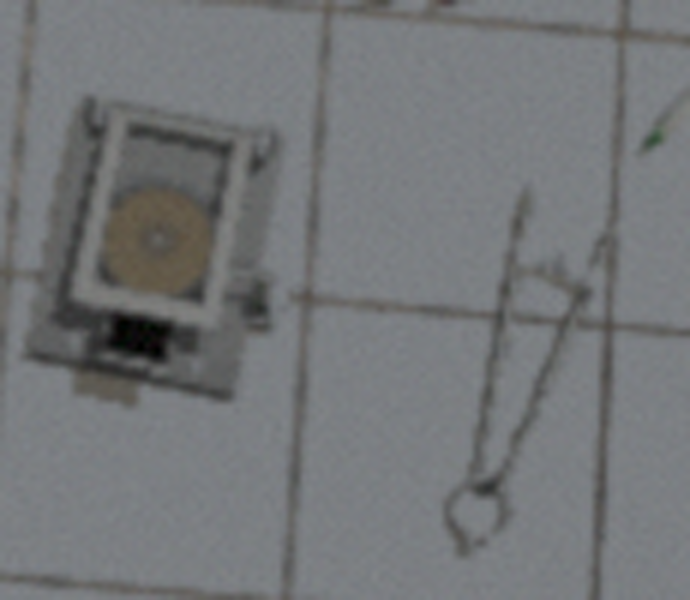

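View pics/scrop.png

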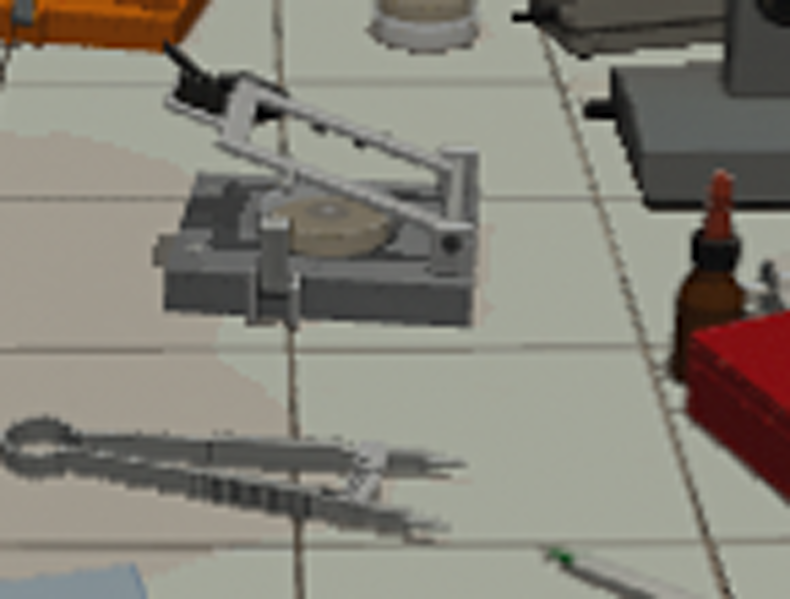

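The grey stand (top 278,206; side 262,240) is the one meant; the orange one (top 158,238) is the look-alike. The calliper (top 337,220; side 247,281) has the bow ring and scale, unlike the plain tweezers at side ~(470,352). Both crops confirm this.

```bash
python3 - <<'E'
from h import *
T=lambda x,y:(250+x/6,165+y/6); S=lambda x,y:(200+x/5.448,195+y/5.448)
R=lambda v:np.round(v,4).tolist()
print("disc",R(at_z("top",T(158,238),.028)),R(at_z("side",S(325,210),.031)), tri(T(158,238),S(325,210)))
print("pad",tri(T(138,338),S(205,90)),tri((273,222),(235,212)))
c=[at_z("top",T(*p),.02)[:2] for p in((27,352),(232,393),(280,130),(88,100))]
print("corners",[R(x) for x in c],"mean",R(np.mean(c,0)),[np.degrees(np.arctan2(*(a-b)[::-1])) for a,b in((c[3],c[0]),(c[2],c[1]))])
for n,z,f in(("top",.006,T),):
    tl,tr,pin=[at_z(n,f(*p),z)[:2] for p in((525,188),(608,230),(484,486))]
    m=(tl+tr)/2; d=m-pin; print("cal",R(tl),R(tr),R(pin),"len",np.linalg.norm(d),"gap",np.linalg.norm(tl-tr),"yaw",np.degrees(np.arctan2(d[1],d[0])),"org",R(pin+d*78/151))
tl,tr,pin=[at_z("side",S(*p),.0065)[:2] for p in((465,463),(447,527),(72,447))]
m=(tl+tr)/2; d=m-pin; print("cal side",R(tl),R(tr),R(pin),np.linalg.norm(d),"yaw",np.degrees(np.arctan2(d[1],d[0])),R(pin+d*78/151))
E
```

```text
disc [0.5037, -0.2404, 0.028] [0.5026, -0.2456, 0.031] (array([ 0.50322423, -0.24040438,  0.02864999]), np.float64(0.0007686733880587415))
pad (array([ 0.44765309, -0.23310758,  0.0826902 ]), np.float64(0.003971171349864171)) (array([ 0.44360836, -0.23344204,  0.08196482]), np.float64(0.000546803432810677))
corners [[0.4432, -0.1815], [0.4321, -0.2827], [0.5648, -0.2965], [0.5715, -0.2004]] mean [0.5029, -0.2403] [np.float64(-8.373491063699129), np.float64(-5.95793235186875)]
cal [0.5494, -0.4214] [0.5318, -0.4637] [0.3994, -0.4096] len 0.14505489434133587 gap 0.04584067180055485 yaw -13.14410514000284 org [0.4723, -0.4266]
cal side [0.5507, -0.4207] [0.5404, -0.4655] [0.4011, -0.4084] 0.14851268597333042 yaw -13.513258520015903 [0.4757, -0.4263]
```

```bash
cat >> h.py <<'E'
def q(deg): a=np.radians(deg)/2; return [0,np.cos(a),np.sin(a),0]
ST=np.array([.503,-.2405]); SY=-7.
def stw(x,y,z):
    c,s=np.cos(np.radians(SY)),np.sin(np.radians(SY)); return [ST[0]+c*x-s*y,ST[1]+s*x+c*y,z]
E
python3 - <<'E'
from h import *
clamp(20)
move_pose(stw(-.057,0,.125),q(SY))
s=read_state(); print(s["time"],s["tool_pos"],s["width"],s["contact_force"])
print(servo_line(stw(-.057,0,.084),vel=.1,force_limit=8))
def arc(th):
    e=.349-th; return stw(.056-.121*np.cos(e)+.005*np.sin(e),0,.036+.121*np.sin(e)+.005*np.cos(e))
for th in(.06,.12,.18,.24,.30,.34):
    r=servo_line(arc(th),vel=.06,force_limit=15); s=read_state(); print(th,r,s["tool_pos"].round(4) if hasattr(s["tool_pos"],"round") else s["tool_pos"],np.round(s["contact_force"],1))
    if r: break
else:
    r=servo_line(stw(-.066,0,.030),vel=.03,force_limit=10); s=read_state(); print(r,np.round(s["tool_pos"],4),np.round(s["contact_force"],1),s["time"])
E
```

```text
3.2 [ 0.44621423 -0.23463096  0.12525087] -9.118838500655929e-06 [ 0.01190208  0.14839033 -0.17229122]
False
0.06 False [ 0.4451 -0.2336  0.0757] [ 1.1 -2.5  2.6]
0.12 False [ 0.443  -0.2332  0.0685] [ 0.9 -0.7  2.9]
0.18 False [ 0.4412 -0.2329  0.0614] [ 1.7 -1.1  4. ]
0.24 False [ 0.4399 -0.2327  0.0543] [ 2.2 -0.6  3.1]
0.3 False [ 0.4388 -0.2326  0.0471] [ 1.6 -0.7  3. ]
0.34 False [ 0.4383 -0.2324  0.0422] [0.6 0.1 0.1]
True [ 0.4383 -0.2325  0.0353] [-1.7  2.3 18.8] 5.7333
```

```bash
python3 - <<'E'
from h import *
servo_line(stw(-.066,0,.10),vel=.1)
CO=np.array([.474,-.4265]); CY=-13.3
open_jaws()
move_pose([CO[0],CO[1],.15],q(CY))
im=[]
for c in("top","side"):
    i=camera(c); p=proj(c,[.503,-.2405,.03]).astype(int); z=i[p[1]-45:p[1]+45,p[0]-60:p[0]+60,::-1]; im.append(cv2.resize(z,(400,300),interpolation=cv2.INTER_CUBIC))
    for l,z in(("thumb_pad",.041),("calliper",0),("grip_left",.0065),("grip_right",.0065),("tip_left",.0065),("tip_right",.0065)):
        print(c,l,[(round(d["p"],2),np.round(d["at"]).tolist(),np.round(at_z(c,d["at"],z)[:2],3).tolist()) for d in spot_point(l,c)[:2]])
i=camera("side"); p=proj("side",[.47,-.43,.05]).astype(int); im.append(cv2.resize(i[p[1]-60:p[1]+60,p[0]-80:p[0]+80,::-1],(400,300),interpolation=cv2.INTER_CUBIC))
i=camera("top"); p=proj("top",[.47,-.43,.05]).astype(int); im.append(cv2.resize(i[p[1]-45:p[1]+45,p[0]-60:p[0]+60,::-1],(400,300),interpolation=cv2.INTER_CUBIC))
cv2.imwrite("pics/latched.png",np.vstack([np.hstack(im[:2]),np.hstack(im[2:])]))
s=read_state();print(s["time"],np.round(s["tool_pos"],4),s["width"])
E
```

```text
top thumb_pad [(0.73, [279.0, 206.0], [0.497, -0.247]), (0.65, [150.0, 257.0], [0.318, 0.107])]
top calliper []
top grip_left []
top grip_right []
top tip_left []
top tip_right []
side thumb_pad [(0.83, [232.0, 228.0], [0.435, -0.238]), (0.58, [195.0, 173.0], [0.298, 0.215])]
side calliper [(0.92, [248.0, 282.0], [0.474, -0.419])]
side grip_left [(0.92, [251.0, 278.0], [0.48, -0.414])]
side grip_right [(0.86, [250.0, 288.0], [0.477, -0.45]), (0.34, [282.0, 285.0], [0.541, -0.44])]
side tip_left [(0.81, [286.0, 281.0], [0.551, -0.425]), (0.27, [250.0, 287.0], [0.477, -0.448])]
side tip_right [(0.66, [279.0, 293.0], [0.534, -0.47])]
8.9417 [ 0.474  -0.4265  0.15  ] 0.08517688537587997
```

View pics/latched.png

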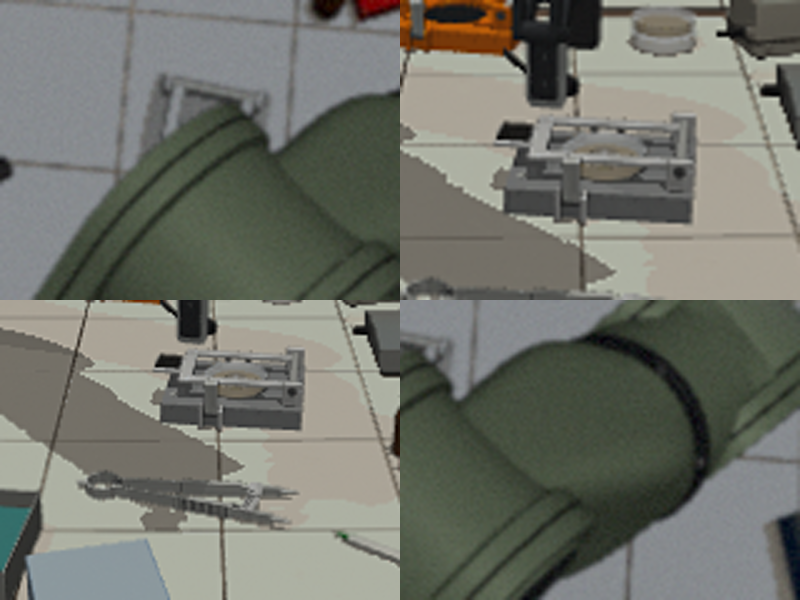

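The frame lies level and is held by the catch (side view, crop upper right). Now the calliper.

```bash
cat > g.py <<'E'
from h import *
CO=np.array([.475,-.428]); CY=-13.3
u=np.array([np.cos(np.radians(CY)),np.sin(np.radians(CY))])
def look(c,pt,r,name):
    i=camera(c); p=proj(c,pt).astype(int); z=i[p[1]-3*r:p[1]+3*r,p[0]-4*r:p[0]+4*r,::-1]; cv2.imwrite(name,cv2.resize(z,(800,600),interpolation=cv2.INTER_CUBIC))
def st():
    s=read_state(); print("t",round(s["time"],2),"w",round(s["width"]*1e3,2),"gf",np.round(s["grip_force"],2),np.round(s["tool_pos"],4),np.round(s["contact_force"],1))
E
python3 - <<'E'
from g import *
servo_line([*CO,.03],vel=.15); print(servo_line([*CO,.004],vel=.06,force_limit=8)); st()
clamp(20); st(); dwell(.3); st()
look("side",[.49,-.43,.01],18,"pics/grasp1.png")
for l in("tip_left","tip_right"): print(l,[(round(d["p"],2),np.round(d["at"],1).tolist(),np.round(at_z("side",d["at"],.0065)[:2],4).tolist()) for d in spot_point(l,"side")[:2]])
E
```

```text
False
t 10.47 w 85.84 gf 0.0 [ 0.475  -0.428   0.0039] [ 0.4 -0.5 -0.2]
t 11.12 w 13.23 gf 20.62 [ 0.4755 -0.4284  0.0048] [-0.4  0.8  8.4]
t 11.43 w 13.31 gf 20.62 [ 0.4755 -0.4284  0.0048] [-1.2  0.3  9.3]
tip_left [(0.55, [283.1, 285.0], [0.5444, -0.4403])]
tip_right [(0.72, [275.0, 198.3], [0.5602, 0.0654]), (0.58, [283.0, 283.5], [0.5447, -0.4345])]
```

View pics/grasp1.png

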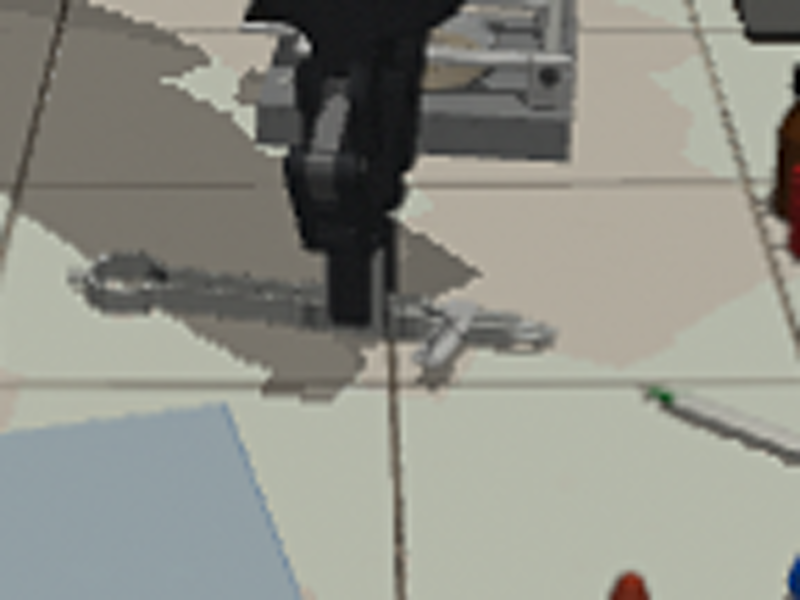

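```bash
python3 - <<'E'
from g import *
open_jaws(); servo_line([*CO,.008],vel=.05); st()
clamp(9); st(); dwell(.1); st()
clamp(30); st()
E
```

```text
t 12.95 w 85.34 gf 0.0 [ 0.4752 -0.4281  0.0084] [-0.3 -0.7 -0.2]
t 13.6 w 12.88 gf 20.65 [ 0.4754 -0.4284  0.0086] [-0.2  0.8  8.3]
t 13.7 w 12.91 gf 20.65 [ 0.4754 -0.4284  0.0086] [-0.7 -0.3  8.9]
t 13.92 w 11.65 gf 30.26 [ 0.4754 -0.4283  0.0087] [-0.  -0.5  9.2]
```

```bash
cat >> g.py <<'E'
def W(n=15):
    w=[]
    for _ in range(n): dwell(.01); w.append(read_state()["width"]*1e3)
    return np.mean(w)
E
python3 - <<'E'
from g import *
clamp(20); print("x0 w20",W())
for x in(-.025,-.042):
    open_jaws(); p=CO+u*x; servo_line([*p,.004],vel=.1); 
    for f in(20,26,32,40): clamp(f); print(x,f,round(W(),2),read_state()["grip_force"])
st()
look("side",[.47,-.43,.01],18,"pics/grasp2.png")
E
```

```text
x0 w20 11.789973458645488
-0.025 20 14.99 19.483893513679504
-0.025 26 13.05 28.514950275421143
-0.025 32 12.83 31.416900157928467
-0.025 40 12.1 38.97905230522156
-0.042 20 15.62 19.611414670944214
-0.042 26 14.08 25.2792227268219
-0.042 32 12.82 31.15870714187622
-0.042 40 11.27 40.935028195381165
t 19.98 w 10.92 gf 40.94 [ 0.4346 -0.4186  0.0044] [1.3 0.5 7. ]
```

View pics/grasp2.png

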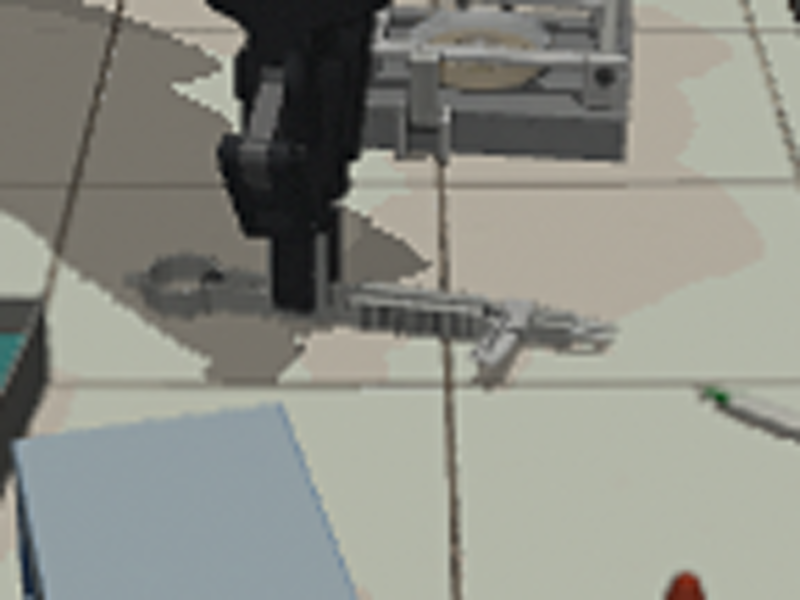

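```bash
python3 - <<'E'
from g import *
open_jaws(); p=CO+u*-.046; servo_line([*p,.0035],vel=.1)
clamp(20); print("w",W()); st()
print(servo_line([*p,.06],vel=.1)); print("w",W()); st()
v=[.45,-.44,.25]
for a in(-90,-75,-60): print(a,ik(v,q(a)) is not None)
move_pose(v,q(-75 if ik(v,q(-90)) is None else -90)); print("w",W()); st()
i=camera("side"); cv2.imwrite("pics/v1raw.png",i[:,:,::-1])
t=proj("side",[.45,-.56,.255]); print(t)
for l in("tip_left","tip_right","gap_mid"): print(l,[(round(d["p"],2),np.round(d["at"],1).tolist()) for d in spot_point(l,"side")[:2]])
c=t.astype(int); z=i[c[1]-36:c[1]+36,c[0]-48:c[0]+48,::-1]; cv2.imwrite("pics/v1.png",cv2.resize(z,(800,600),interpolation=cv2.INTER_CUBIC)); print(c)
E
```

```text
w 16.007416074056216
t 21.74 w 16.22 gf 19.62 [ 0.4305 -0.4176  0.0038] [-0.1 -0.3  5.4]
False
w 15.598639342627084
t 22.58 w 15.74 gf 19.8 [ 0.43   -0.4171  0.0593] [-0.5 -0.1 -0.4]
-90 True
-75 True
-60 True
w 15.58037791360948
t 23.77 w 15.44 gf 19.8 [ 0.4497 -0.4399  0.2491] [ 0.5  0.6 -1.4]
[234.3020697 187.9439999]
tip_left [(0.67, [237.6, 191.2])]
tip_right [(0.43, [228.3, 188.2])]
gap_mid [(0.85, [231.0, 188.8])]
[234 187]
```

View pics/v1.png

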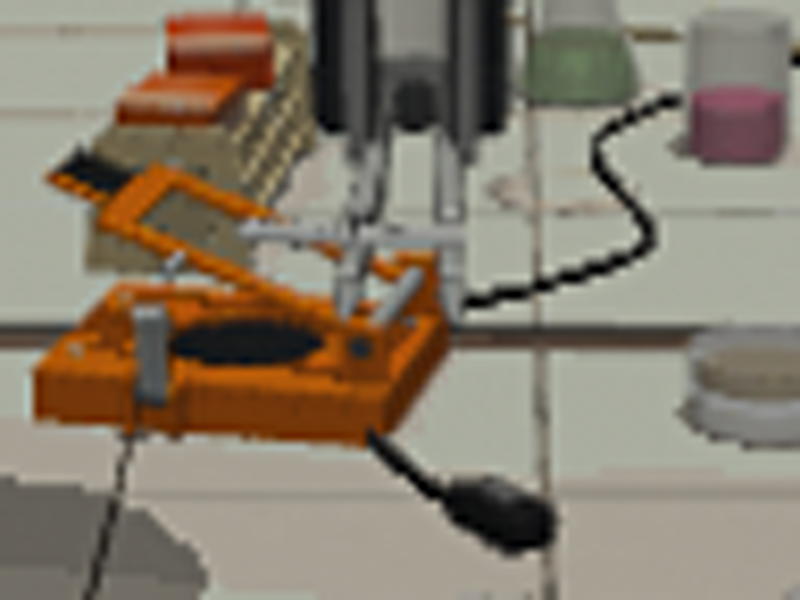

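```bash
python3 - <<'E'
from g import *
i=cv2.imread("pics/v1raw.png")
k=calibration("side");P=np.array(k["pose"]); dep=-(P[:3,:3].T@(np.array([.45,-.559,.2515])-P[:3,3]))[2]; print("depth",dep,"px/mm",k["fx"]/dep/1e3)
for r in range(180,192): print(r,"".join("%4d"%v for v in i[r-0-1+0,222:246].mean(1)), "|", "".join("%4d"%v for v in (i[r-1,222:246].max(1).astype(int)-i[r-1,222:246].min(1))))
for y in(-.50,-.559,-.565): print(y,proj("side",[.45,y,.2515]))
E
```

```text
depth 0.6900936229123762 px/mm 0.6393595273170195
180  134 133 126 134 130 144 106 150 148 147 138 133 139 144 144 146 146 146 144 149 169 168 167 167 |    2   2   3   2   1   2   3   4   3   3   2   2   1   3   2   2   2   3   3   5  15  14  13  14
181  109  93  82  98 105 106 116 117  96 137 134 136 137 136 136 133 110 118 117 121 171 168 167 167 |    9  47  66  85  55   2   3   3   2   6   6   5   6   6   7   5   2   2   3   6  14  14  14  14
182  163 157 121  69  72 116 132  95  76 157 166 130 109 121 122 116  88 137 129 124 171 168 167 167 |   14  15  35  99  89  29   6   2  11  35  12  81 121 105 105 102  46   5   5   8  14  14  14  13
183  170 169 166 154  90 137 136  77  70 113 126  93  60  62  63  62  74 139 134 130 170 168 168 167 |   14  13  14  13  22   7   5   3  60 130  91  99 126 124 126 120  31   4   6   8  14  14  14  13
184  168 168 170 168 143 154 144  56  72  64  85  88 102 137 100  54  79 148 149 146 171 168 168 168 |   14  13  13  14  11   6   3   4  43 136 171 172  96   2  37 114  38   4   3   9  14  14  14  14
185  168 168 169 164 116 115  99  82 162 122  70  
[... 752 characters left out ...]
9   66  66  89  91 103 132  65  44  85 140 128  81  46  51  60  52  52  84 137 101 168 166 165 166 |  118 123 168 173  55   8  46  91  64   6   5   2  69  99 110  94  97  24   4   7  14  13  13  14
190   47  54  62  68  81 100  86  88 124 129  95  56  68  86  90  84  62  60 103 123 155 153 153 151 |   80  96 110 124 110  68 170 163  71  29  25  54  36  20 155 159 117  43   4   9  13  13  12  12
191   32  45  52  52  60  62  68  71  89  87  65  57  60  68  91  79  44  41  42  56  65  64  63  64 |   23  60  89  92 109 112 128 134 119 102  74 110 100  85 171 145  76  68   1   5   5   7   6   7
-0.5 [235.12194534 178.35953405]
-0.559 [234.32802743 189.8518025 ]
-0.565 [234.24031586 191.12490807]
```

```bash
cat >> g.py <<'E'
def prof(hx,hy,hz,d,n=4,dy=-1):
    t=proj("side",[hx,hy-d,hz+.0025]); f=np.mean([camera("side").astype(float) for _ in range(n)],0)
    c=np.round(t).astype(int); print("pred tip",t.round(1)); g=f.mean(2)
    for r in range(c[1]-6,c[1]+5): print(r,"".join("%4d"%v for v in g[r,c[0]-12:c[0]+13]))
    cv2.imwrite("pics/lastprof.png",f[:,:,::-1]); return c[0]-12
E
python3 - <<'E'
from g import *
move_pose([.43,-.4176,.05],q(CY)); print(servo_line([.43,-.4176,.0037],vel=.06,force_limit=5)); st()
open_jaws(); p=np.array([.43,-.4176])+u*-.005; servo_line([*p,.0035],vel=.1)
clamp(20); print("w",W(8)); st()
servo_line([*p,.06],vel=.12)
v=[.37,-.44,.215]
move_pose(v,q(-90)); print("w",W(8)); st()
print("col0",prof(*v,.124))
E
```

```text
True
t 25.86 w 15.56 gf 20.45 [ 0.4296 -0.4172  0.0035] [0.4 0.3 5.5]
w 16.131671834326824
t 27.49 w 16.09 gf 19.61 [ 0.4254 -0.4166  0.0037] [1.1 0.7 5.8]
w 15.79175886058493
t 29.14 w 15.74 gf 19.8 [ 0.3701 -0.4396  0.2138] [-0.4 -0.6 -1. ]
pred tip [183.8 211.1]
205  160 160 161 163 127 106 106  61  43 132 163 162 161 160 160 160 161 164 112 111 112  47 165 162 160
206  161 161 162 164 130 134 130  80  74 158 163 161 160 160 160 160 161 164 115 137 125  89 166 161 160
207  164 165 166 149 133 140 118  65 132 163 162 161 161 161 161 161 162 149 113 141 119  91 165 162 160
208  120 104 105  95 137 130  81  76 161 167 165 165 165 165 165 164 164 163 117 143  98 121 164 162 160
209   97  94  95  94 139  91  71  79 106 106 105 105 105 106 105 127 150 155 123 137  68 133 152 149 149
210   96  97  97  95 106  82  93  96  97  95  95  95  96  95  94  98 103 104 104 109 127 149 148 145 144
211   97  97  97  90  91  95  97  97  97  97  96  97  96  96  96  95  95  95  89  89 101 104 102 166 163
212   96  97  97  96  96  97  97  97  97  97  96  97  97  97  97  97  96  97  96  95  96  95  94 107 106
213   97  97  97  97  97  97  97  97  97  97  97  97  97  97  97  96  97  97  97  96  97  97  96  95  94
214   97  97  97  97  97  97  96  97  97  96  96  96  96  97  97  97  97  97  97  97  97  97  97  96  97
215   97  96  96  97  97  96  97  97  97  96  96  97  96  97  97  96  97  97  97  97  97  97  96  97  98
col0 172[ WARN:0@17.379] global loadsave.cpp:1063 imwrite_ Unsupported depth image for selected encoder is fallbacked to CV_8U.
```

```bash
python3 - <<'E'
import cv2
i=cv2.imread("pics/lastprof.png")[178:217,158:210]
cv2.imwrite("pics/v2.png",cv2.resize(i,(800,600),interpolation=cv2.INTER_LANCZOS4))
E
```

```text
(no output)
```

View pics/v2.png

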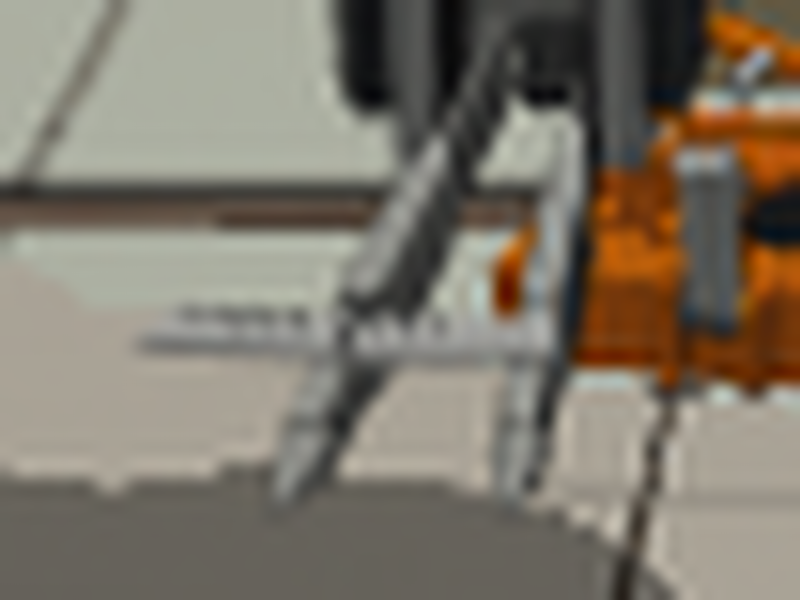

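```bash
python3 - <<'E'
from g import *
clamp(20.7); print("w",W(8)); 
move_pose([.503,-.1195,.15],q(-90)); st()
servo_line([.503,-.1195,.054],vel=.08); print("w",W(8)); st()
f=np.mean([camera("side").astype(float) for _ in range(4)],0).astype(np.uint8)
t=proj("side",[.503,-.2405,.0568]); print("pred mid",t,"tips",proj("side",[.493,-.2405,.0568]),proj("side",[.513,-.2405,.0568]),"disc",proj("side",[.5032,-.2404,.029]))
print("stale?",[(l,[(round(d["p"],2),np.round(d["at"],1).tolist()) for d in spot_point(l,"side")[:2]]) for l in("tip_left","tip_right","gap_mid","dish","thumb_pad")])
c=t.astype(int); r0,c0=c[1]-27,c[0]-40; print(r0,c0); z=f[r0:r0+60,c0:c0+80,::-1]; cv2.imwrite("pics/fin.png",cv2.resize(z,(800,600),interpolation=cv2.INTER_LANCZOS4))
E
```

```text
w 15.802475468637741
t 30.95 w 15.68 gf 20.29 [ 0.5029 -0.1208  0.1503] [ 0.  -0.1 -1.1]
w 15.809712632375374
t 32.37 w 15.83 gf 20.29 [ 0.5032 -0.1195  0.0543] [-0.7  0.1 -0.2]
pred mid [259.89182717 222.86485764] tips [255.72317831 222.86002328] [264.05802058 222.86914762] disc [259.80307811 233.38524967]
stale? [('tip_left', [(0.57, [262.1, 224.5])]), ('tip_right', [(0.58, [255.0, 221.2])]), ('gap_mid', [(0.71, [259.2, 222.8])]), ('dish', [(0.62, [259.7, 238.2]), (0.17, [330.3, 263.4])]), ('thumb_pad', [(0.74, [233.2, 229.5]), (0.49, [195.7, 172.9])])]
195 219
```

View pics/fin.png

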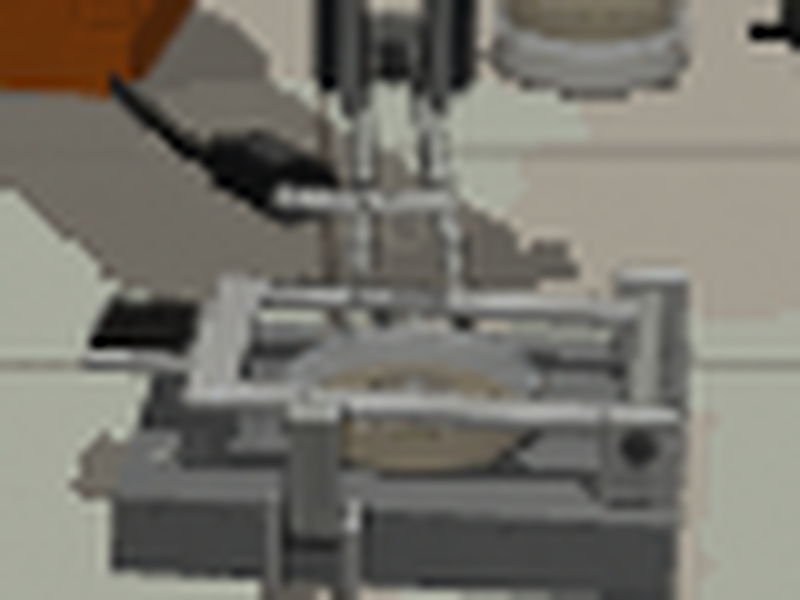

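```bash
python3 - <<'E'
from g import *
f=np.mean([camera("side").astype(float) for _ in range(4)],0).mean(2)
print("     ","".join("%4d"%c for c in range(249,272)))
for r in range(214,231): print(r,"  ","".join("%4d"%v for v in f[r,249:272]))
for d in(.115,.121,.127): print(d,[proj("side",[.503,-.1195-d,z])[1].round(1) for z in(.0505,.0565)])
E
```

```text
249 250 251 252 253 254 255 256 257 258 259 260 261 262 263 264 265 266 267 268 269 270 271
214     151 123 148 122 147 108  77 134 113 139 139 136 124 138 144 136 169 167 165 165 165 164 155
215     128 133 149 143 147 135 107 145 141 157 157 159 155 153 141 124 117 164 169 167 165 157 156
216      47  60  78  92 104 113 120  93 105 107 102 104 104  91 119 109 101 105 118 163 160 157 156
217      91  96  66  88 106 119 132  83 103  92  94 104 100  88 142 131 104 101  93 106 116 160 157
218     107 104  72  90 110 125 134  86 108 103  93  98 103  82 121 136  94  95  93  91  92 116 160
219     107 105  83  83  96 104 111  91  98 108 105 104  93  80  91 113  92  94  94  93  92 107 164
220     107 104  81  79  98 120 126  83  94  96  96  96  93  91 101 135  81  93  94  94  93  94 107
221     107 105  79  71  96 108 123  91  94  94  94  94  94  93 104 145  78  94  94  94  93  93  93
222      87 104  72  68  95  97  99  93  94  94  94  94  94  93 103 136  77  94  94  93  93  93  92
223      80  84  78  82 101  85  84  84  84  87  88  86  80  90  98 129  94  72  90  90  89  89  89
224     147 163 163 165 157 105 132 139 148 122 109 109 104  92 103 146 141 137 140 148 149 153 151
225      95  99 104 107 104  87  99 101 101 103 103 107 109  98 108 146 144 148 161 168 169 167 166
226     163 158 114  63 100 139 131  61  50  81  95 117  96  97  97  78  82  95  98 101 101 102 101
227     131 131 119  85  83 126 137 100  69  97 128 148 145 147 149  74  35  99 155 154 150 131 133
228     108 108 110 116 107 116 139 133 133 138 139 133 133 130 139 133 127 121 127 116 126 124 124
229      68  88 114 126 118 120 126 126 127 128 127 126 125 125 132 133 134 128 127 119 122 119 108
230     110 131 125 121 121 123 124 125 125 126 126 126 126 125 125 124 123 121 121 122 122 109  91
0.115 [np.float64(224.3), np.float64(222.0)]
0.121 [np.float64(225.3), np.float64(223.0)]
0.127 [np.float64(226.3), np.float64(224.0)]
```

```bash
python3 - <<'E'
from g import *
dwell(.3); st(); print(job_done())
E
```

```text
t 33.32 w 15.78 gf 20.28 [ 0.503  -0.1195  0.054 ] [ 0.3 -0.3  0.2]
the job is handed in; nothing more can be done
None
```

I handed the job in at 33 s, but the calliper is held on its legs about 5 cm behind the middle of the ribbed grips, not on the grips. The gripper's 20 N minimum closed the tips to the stop when I took it there, so I used the shorter lever near the pin. The frame is latched, and the tips are level either side of the paper disc, about 25 mm above the lid. I estimate the gap at 20 mm, give or take about 1.5 mm, from the camera images and grip force, because the scale lines could not be read.

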